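# Draw the brass tray onto the stake and prick its layout marks

### The job

Draw the brass tray off the wooden side box onto the steel stake without tipping it, so that it lies flat and centred on the stake's square face, clear of the box. Then take the centre punch from the tool block and prick the three ringed marks on the tray's floor along its scribed line, working outwards from the tray's centre: push the tip down inside each ring until the sprung nose has gone at least half way in. Put the punch back in its hole, standing on its flange, and leave the tray centred on the stake and the other things undisturbed.

Things in the scene. Friction and masses are not known exactly. Their poses are not given: they have to be found in the camera images.
- tray: Round brass tray, 0.4-0.65 kg, open side up on the side box. 190 mm across the rim's top, flat base 170 mm, 22 mm high, wall 4 mm thick, flaring; floor inside 160 mm across, 4 mm above the underside. It can be slid by two open fingertips inside the rim, low over the floor. Origin: centre of the underside, z up, x along the straight line scribed on the floor from the centre outwards.
- mark0 (a point): Centre mark: a dark scribed ring 15 mm across with a dot, on the tray's floor at its centre (4 mm above the tray's underside). This point is the middle of the ring.
- mark1 (a point): Second mark: an equal ring on the scribed line, 20 mm out from the centre along the tray's x axis.
- mark2 (a point): Third, outermost mark: an equal ring on the scribed line, 40 mm out from the centre along the tray's x axis.
- stake: Fixed steel stake anvil: flat face 90 mm square on a 42 mm column in a wooden foot 170 x 130 x 45 mm. Origin: centre of the foot on the bench; x and y along the face's edges, z up.
- stake_face (a point): Centre of the stake's square top face, 110 mm above the bench.
- side_box: Fixed wooden box, 300 mm (x) by 240 mm (y), 112 mm high: its top is 2 mm above the stake's face. It stands left or right of the stake, along the stake's y axis, with a 60 mm gap to the stake's face. A pot (62 mm across, 42 mm high) stands on its far end, beside the tray. Origin: centre of its underside; axes parallel to the stake's.
- tool_block: Fixed wooden block, 80 mm (x) by 210 mm (y), 75 mm high, on the other side of the stake; the punch stands in the hole at its middle. Other tools, up to 80 mm above the block, stand in it 50 mm and more from the hole along y; along x both sides of the hole are clear. Origin: centre of its underside; axes parallel to the stake's.
- block_hole (a point): Centre of the mouth of the punch's hole (24 mm wide, right through the block, 75 mm deep), on the block's top face.
- punch: Upright steel spring centre punch, 0.18 kg, 155 mm long. Origin: on its axis, underside of a brass flange (36 mm wide, 6 mm thick) that rests on the block; z up. Above: an 18 mm thick grip from 6 to 82 mm above the origin, then a 22 mm cap 13 mm high. Below: a 16 mm shank 30 mm long, then the 9 mm sprung nose 30 mm long, its point 60 mm below the origin when out.
- punch_nose (a joint): How far the sprung nose is pushed into the punch: 0 is right out, 0.008 m right in. It takes 2.4 N to start, 4.8 N at half way (0.004) and 7.2 N at the end; it springs out again.
- punch_tip (a point): The point of the punch's nose (moves with the nose).
- pot: Small glazed bowl standing on the far end of the side box; a bystander.
- hammer: Hammer with a wooden handle, 220 mm long, lying on the bench behind the stake; a bystander.
- pliers: Pliers with red handles, 165 mm long, lying on the bench in front of the stake; a bystander.
There are look-alikes about, which are no part of the job. Several things have the shape of the tray; the one meant has the colours described above.

How it is judged (in metres and radians):
On the way, in this order (a step that is already met when the one before it is completed fails the run):
1. the tray lies flat and centred on the stake's face, off the box and let go (horizontal distance between tray and stake_face below 0.018 m and angle between tray's own z axis and vertical below 0.05 rad and contact force between tray and stake above 1 N and contact force between tray and side_box below 0.1 N and contact force between tray and the arm below 0.1 N and contact force between tray and the fingers below 0.1 N and linear speed of tray below 0.02 m/s), for 0.2 s.
2. the punch is pushed down inside the centre ring (value of joint punch_nose above 0.0035 m and distance between punch_tip and mark0 below 0.008 m and contact force between punch and tray above 1.5 N), for 0.05 s.
3. the punch is pushed down inside the second ring (value of joint punch_nose above 0.0035 m and distance between punch_tip and mark1 below 0.008 m and contact force between punch and tray above 1.5 N), for 0.05 s.
4. the punch is pushed down inside the outermost ring (value of joint punch_nose above 0.0035 m and distance between punch_tip and mark2 below 0.008 m and contact force between punch and tray above 1.5 N), for 0.05 s.
At the end, for the whole second after the job is handed in: The tray lies flat (within 3 degrees) and at rest on the stake's face only, its centre within 20 mm of the face's centre and not touching the box; the punch stands upright in its hole, flange on the block (within 5 mm in height, 8 mm sideways, 6 degrees) (horizontal distance between tray and stake_face below 0.02 m and angle between tray's own z axis and vertical below 0.05 rad and contact force between tray and stake above 1 N and contact force between tray and side_box below 0.1 N and linear speed of each of tray, punch below 0.01 m/s and horizontal distance between punch and block_hole below 0.008 m and z of punch in the frame of block_hole between -0.005 and 0.005 m and angle between punch's own z axis and vertical below 0.1 rad).
It fails at once if the tray is tipped up or falls (angle between tray's own z axis and vertical above 0.35 rad or height (world z) of tray below 0.09 m).
It fails at once if the punch is dropped or thrown down (angle between punch's own z axis and vertical above 1 rad).
It fails at once if a bystander is disturbed (distance of any of pot, hammer, pliers from where it was at the start of the episode above 0.03 m).
It also fails if it takes over 67 s, if anything falls off the work surface, if the arm or the gripper's body presses on something with over 40 N, if the wrist force passes 120 N, or if a joint passes its speed limit or range.

### The arm

A 6-joint arm with a two-finger parallel gripper is mounted at the origin on the work surface. World frame = base frame: x ahead of the robot, y to its left, z up, the work surface at z = 0. Lengths are in mm, angles in rad, forces in N, time in s.
With the tool pointing down it reaches from about 350 to 975 mm from the base axis. Payload 7.1 kg.
Tool frame: the origin (TCP) lies at the very end of the fingers, on their centre line; the grasp point (between the pads) lies 19 mm behind it; z points along the fingers, y is the line along which they close (so a half turn about z gives the same grasp; the last joint's range is limited). The gripper opens to 88 mm and grips with 3 to 60 N. Pads are 20 mm wide; open, the fingers measure 115 mm over their backs; the gripper's body (75 mm by 178 mm) begins 61 mm behind the grasp point.
Start: joints at [-1.298, 0.423, 1.63, -0, 1.089, -0.019], TCP at [179.816, -598.557, 194.075] pointing down, gripper open.
Joint ranges: [-3, 3], [-0.9, 2.11], [0.09, 2.58], [-1.31, 4.45], [0.11, 2.69], [-2.54, 2.54]. Speed limits (rad/s): [2.39, 2.39, 3.01, 3.14, 3.14, 3.14].

### API

Orientations are given as a rotation vector (axis times angle).
In Python, from workcell import sensors, imaging, close_job gives the robot as it stands. The module is installed in compiled form; this text tells all that it offers.
- The arm moves only by the tool servo_tool, never from a script. Its argument "steps" is a list of rows, each a list of 3 entries, a list of its own where there are three numbers: the shift along the world's x, y, z in m, then the turn, a rotation vector about the world's x, y, z in degrees, then the opening, from -1 (shut) to 1 (fully open). A call has exactly 8 rows; each row shifts and turns the commanded pose from where the row before left it; what a row does not reach is not made up. A row lasts 1/12 s, in which the tool goes at most 41.7 mm and 7.16 degrees, less where a joint would pass 70% of its speed; a pose out of reach is approached as far as the arm can. A call is refused whole if a number of a shift passes 0.0417 or a number of a turn 7.16, either way. A call with a gripper value outside its range is refused whole. The fingers move at their own pace and stop on an object; the grip force is fixed at half the most. Time passes only in rows, so rows that do not move let the fingers close, or fill a call up. It gives the time, the measured TCP pose, the force, the opening and the grip force at its end, in the units of the state.
- sensors.get_obs(): the state, without advancing time (a new reading comes with each control period).
- imaging.get_image(name): name is "scene" or "top" or "wrist"; returns a dict with "color" (480x640x3 uint8, blue, green, red), "range_z" (480x640 float32, mm along the optical axis (not along the pixel's ray), 0 where there is no reading), "vertical_fov" (degrees; the focal length in pixels is half the picture's height over the tangent of half this angle, whatever the lens; pixels are square), "cx", "cy" (the principal point, pixels), "k1" (the pictures are not rectified: a ray, as slopes to the right and down, at radius r is drawn at 1 + k1 r^2 times it, then the intrinsics apply), "rvec" (rotation vector, rad) and "tvec" (3), from world to camera coordinates, as OpenCV has them; the wrist camera has in their place "tool_from_camera" (4x4, takes a point from camera to tool coordinates, whose origin is the TCP and whose axes are the flange's). Camera axes: x right, y down, z forward; pixel columns grow to the right and rows downward; lengths in mm; the calibration is good to about 2 mm. A picture is of the moment at which its call begins: read the wrist's pose just before it.
- close_job(): hands the job in; it is judged then, once.
The state is a dict: "t": time; "qpos": joint angles; "qvel": joint speeds; "joint_torque": joint torques, N m; "ee_pos": TCP position; "orientation": TCP orientation; "ft_force": force on the tool from outside, world axes, zero at the start; "moment": the same for the moment, N m; "width": finger opening in mm; "grasp_force": force on a finger pad.
Only numpy, scipy, OpenCV 4.12 (cv2) and the standard library are available. Lean on these libraries where they do the work, as an engineer would, in place of code of your own. Each camera call takes 0.05 s, during which the arm holds its last target. There are 200 camera calls.

## Working session

There is one attempt and no reset: what is moved stays moved. The work goes in short steps, Python scripts to look and compute and a tool call to move; the robot and the scene stay as the last step left them, time stands still between calls to the robot, and variables do not carry over. Pictures are saved under pics/ and viewed, at most 10 in all, crops included, and the job is handed in when it is done.

Besides the shell and the picture viewer there is one more tool, called after ">>>" in YAML: its name, and indented under it one key for each argument. servo_tool: Moves the arm, as the interface text tells. Its arguments: {"type":"object","properties":{"steps":{"type":"array"}},"required":["steps"]}

```bash
mkdir -p pics; cat > h.py <<'E'
import numpy as np, cv2
from scipy.spatial.transform import Rotation as R
from workcell import sensors, imaging
def cam(name):
    o=sensors.get_obs(); d=imaging.get_image(name)
    if 'rvec' in d:
        Rm=R.from_rotvec(np.ravel(d['rvec'])).as_matrix(); t=np.ravel(d['tvec'])
        d['Rwc']=Rm.T; d['c']=-Rm.T@t
    else:
        T=np.eye(4); T[:3,:3]=R.from_rotvec(o['orientation']).as_matrix(); T[:3,3]=o['ee_pos']
        M=T@np.array(d['tool_from_camera']); d['Rwc']=M[:3,:3]; d['c']=M[:3,3]
    f=240/np.tan(np.radians(d['vertical_fov'])/2); d['K']=np.array([[f,0,d['cx']],[0,f,d['cy']],[0,0,1]])
    return d
def rays(d,uv):
    uv=np.asarray(uv,float).reshape(-1,1,2)
    n=cv2.undistortPoints(uv,d['K'],np.array([d['k1'],0,0,0.]),None,None).reshape(-1,2)
    return np.c_[n,np.ones(len(n))]@d['Rwc'].T
def onz(d,uv,z):
    r=rays(d,uv); return d['c']+r*((z-d['c'][2])/r[:,2])[:,None]
def pts(d):
    v,u=np.mgrid[0:480,0:640]; r=rays(d,np.stack([u.ravel(),v.ravel()],1))
    return (d['c']+r*d['range_z'].reshape(-1,1)).reshape(480,640,3)
def proj(d,P):
    Rm=d['Rwc'].T; p,_=cv2.projectPoints(np.asarray(P,float).reshape(-1,3),cv2.Rodrigues(Rm)[0],-Rm@d['c'],d['K'],np.array([d['k1'],0,0,0.])); return p.reshape(-1,2)
E
python3 - <<'E'
from h import *
for n in('scene','top'):
    d=cam(n); cv2.imwrite(f'pics/{n}0.png',d['color']); print(n,d['c'],d['k1'],d['vertical_fov'],(d['range_z']>0).mean())
print(sensors.get_obs())
E
```

```text
scene [1303.85548812 -169.44531502 1025.91163401] 0.05386790678017328 46.29970695542575 0.9961393229166666
top [ 212.49523034 -155.47752001 1710.73469924] -0.1731792159355429 44.44106039885683 0.9960611979166667
{'t': 0.1, 'qpos': array([-1.29799385e+00,  4.23778823e-01,  1.63058115e+00, -2.20883168e-05,
        1.08861442e+00, -1.89854219e-02]), 'qvel': array([-4.74203581e-05, -7.91487743e-04, -1.34762479e-03, -9.71737816e-04,
       -5.78894504e-05,  2.09198326e-03]), 'joint_torque': array([-1.69611238e-03, -5.45612669e+01, -2.74325895e+01,  6.44044136e-02,
        1.88184920e-02, -6.13519023e-05]), 'ee_pos': array([ 179.67418044, -598.06101826,  193.38320978]), 'orientation': array([-3.10686147e+00, -4.56532162e-01,  3.05057479e-04]), 'ft_force': array([-0.2936741 ,  0.22439729, -0.1396942 ]), 'moment': array([ 0.01970246,  0.03365055, -0.01326788]), 'grasp_force': 0.0, 'width': 87.88503382073682}
```

View pics/top0.png

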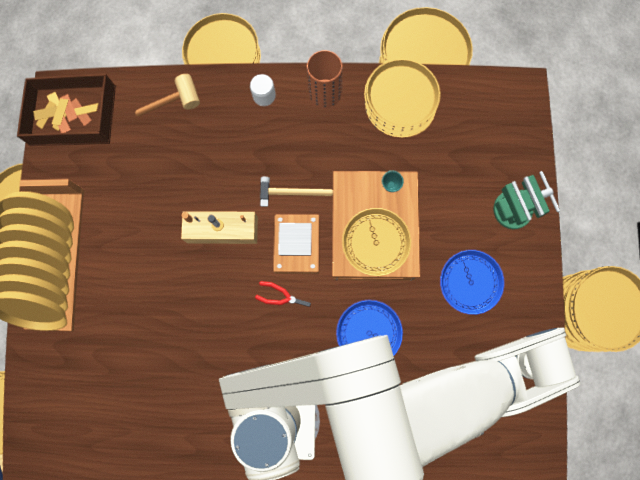

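View pics/scene0.png

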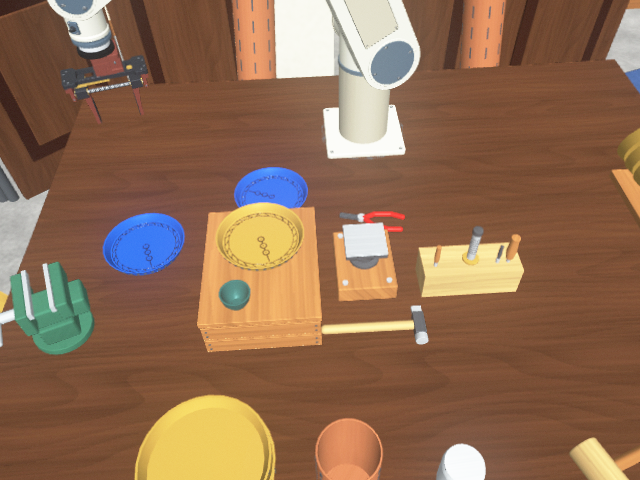

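The top view shows the brass tray on the side box at (376,241). These could be mistaken for it: blue trays at (472,282) and (370,330), brass stacks at (402,97), (425,45), (222,40) and (607,308), and the rack of brass trays at (35,260). I choose (376,241), which is brass and sits on the box beside the pot. The stake face is at (295,239), the punch at (214,222), the hammer at (295,190) and the pliers at (282,295).

```bash
python3 - <<'E'
from h import *
d=cam('top'); P=pts(d); im=d['color']; hsv=cv2.cvtColor(im,cv2.COLOR_BGR2HSV)
s=cam('scene'); Ps=pts(s)
# stake face: points z~110 both cams
for n,p in(('top',P),('scene',Ps)):
    m=(abs(p[...,2]-110)<8)&(p[...,0]>250)&(p[...,0]<700)
    col=(d if n=='top' else s)['color']; h=cv2.cvtColor(col,cv2.COLOR_BGR2HSV)
    m2=(m&(h[...,1]<60)).astype(np.uint8)
    k,l,st,c=cv2.connectedComponentsWithStats(m2)
    for i in range(1,k):
        if st[i,4]>300:
            cnt=cv2.findContours((l==i).astype(np.uint8),0,2)[0][0]
            w=onz(d if n=='top' else s,cnt.reshape(-1,2),110)[:,:2].astype(np.float32)
            print(n,'stake',c[i],cv2.minAreaRect(w),np.median(p[l==i][:,2]))
    # box top
    m=(abs(p[...,2]-112)<8)&(p[...,1]<(-40))&(p[...,0]>250)&(p[...,0]<800)&(h[...,1]>60)
    k,l,st,c=cv2.connectedComponentsWithStats(m.astype(np.uint8)); i=1+st[1:,4].argmax()
    cnt=max(cv2.findContours((l==i).astype(np.uint8),0,2)[0],key=len)
    print(n,'box',cv2.minAreaRect(onz(d if n=='top' else s,cnt.reshape(-1,2),112)[:,:2].astype(np.float32)))
    m=(abs(p[...,2]-75)<6)&(p[...,0]>250)&(p[...,0]<800)
    k,l,st,c=cv2.connectedComponentsWithStats(m.astype(np.uint8)); i=1+st[1:,4].argmax()
    cnt=max(cv2.findContours((l==i).astype(np.uint8),0,2)[0],key=len)
    print(n,'block',c[i],cv2.minAreaRect(onz(d if n=='top' else s,cnt.reshape(-1,2),75)[:,:2].astype(np.float32)))
    # tall things above block
    m=(p[...,2]>95)&(p[...,2]<180)&(p[...,1]>100)&(p[...,1]<420)&(p[...,0]>300)&(p[...,0]<700)
    k,l,st,c=cv2.connectedComponentsWithStats(m.astype(np.uint8))
    for i in range(1,k):
        if st[i,4]>8: print(' tall',c[i],st[i,4],p[l==i].max(0),np.median(p[l==i],0))
    # rim of tray
    m=(p[...,2]>126)&(p[...,2]<145)&(p[...,1]<-30)&(p[...,1]>-500)&(p[...,0]>250)&(p[...,0]<700)&(h[...,0]>18)&(h[...,0]<32)
    print('rim',m.sum(),cv2.minEnclosingCircle(p[m][:,:2].astype(np.float32)),np.median(p[m],0))
c=im[196:286,330:420]; a=cv2.resize(c,None,fx=5,fy=5,interpolation=2)
c=s['color'][195:285,205:315]; b=cv2.resize(c,(550,450),interpolation=2)
cv2.imwrite('pics/c0.png',cv2.resize(np.hstack([a,b]),(800,360)))
E
```

```text
top stake [294.64473684 238.44635628] ((507.73028564453125, -52.85679626464844), (87.55360412597656, 89.34027099609375), 0.38090553879737854) 109.35452422648564
top box ((552.3483276367188, -277.4390563964844), (302.041259765625, 238.2346649169922), 0.25486305356025696)
top block [218.89941596 225.88643738] ((552.042236328125, 172.1197967529297), (82.45294952392578, 211.92430114746094), 0.03056483156979084)
 tall [186.94871795 216.70512821] 78 [573.77030568 259.22678474 160.11880833] [561.78605395 246.67017956 144.16570034]
 tall [212.77083333 220.10416667] 96 [563.70421187 183.77402853 175.4570667 ] [549.24951796 170.7941149  163.57215972]
 tall [196.06666667 217.73333333] 15 [567.98034379 231.2510907  131.84470467] [563.469411   225.77493452 119.06727157]
rim 582 ((497.3294677734375, -276.1907958984375), 94.34882354736328) [ 509.45503816 -287.05920953  131.30663749]
scene stake [364.75238095 240.32454212] ((512.2418823242188, -50.69234085083008), (89.65489196777344, 95.38648986816406), 89.99576568603516) 108.72733656480818
scene box ((557.6655883789062, -275.2146301269531), (304.556640625, 240.63327026367188), 0.0956120416522026)
scene block [468.19206095 261.20609463] ((556.0071411132812, 173.40615844726562), (85.45046997070312, 211.46005249023438), 0.07555441558361053)
 tall [474.65808824 240.62867647] 272 [565.0781924  183.60821002 171.33683859] [558.71669135 170.84718006 141.96115327]
 tall [512.96860987 246.18834081] 223 [577.51788528 262.51111091 156.00726361] [570.20071302 249.54093118 129.4390869 ]
 tall [500.77777778 250.82222222] 45 [571.22521286 233.90735871 127.96198889] [566.66675769 228.99417275 111.86597705]
rim 714 ((546.7144165039062, -291.6915283203125), 146.53111267089844) [ 457.83733456 -285.03714899  130.92975471]
```

View pics/c0.png

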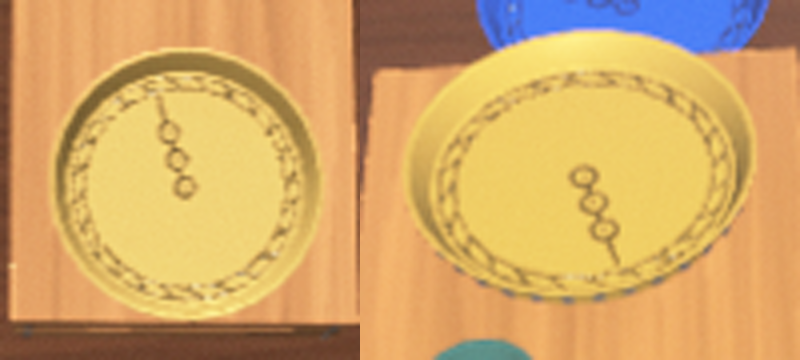

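The crop confirms the brass tray on the box, with three rings and its scribed line pointing roughly +x and slightly +y. I'll move above it with the fingers spread along x.

>>> servo_tool:
  steps:
    - [[0.02,0.02,0.002],[0,0,4.58],1]
    - [[0.02,0.02,0.002],[0,0,4.58],1]
    - [[0.02,0.02,0.002],[0,0,4.58],1]
    - [[0.02,0.02,0.002],[0,0,4.58],1]
    - [[0.02,0.02,0.002],[0,0,4.58],1]
    - [[0.02,0.02,0.002],[0,0,4.58],1]
    - [[0.02,0.02,0.002],[0,0,4.58],1]
    - [[0.02,0.02,0.002],[0,0,4.58],1]

```text
t: 0.87
ee_pos: [340.5, -437.4, 210.1]
orientation: [-2.804, -1.416, 0.0]
ft_force: [0.6, -0.1, 0.5]
width: 88.0
grasp_force: 0.0
```

>>> servo_tool:
  steps:
    - [[0.02,0.02,0.002],[0,0,4.58],1]
    - [[0.02,0.02,0.002],[0,0,4.58],1]
    - [[0.02,0.02,0.002],[0,0,4.58],1]
    - [[0.02,0.02,0.002],[0,0,4.58],1]
    - [[0.02,0.02,0.002],[0,0,4.58],1]
    - [[0.02,0.02,0.002],[0,0,4.58],1]
    - [[0.02,0.02,0.002],[0,0,4.58],1]
    - [[0,0,0],[0,0,4.58],1]

```text
t: 1.53
ee_pos: [482.8, -295.7, 224.5]
orientation: [2.213, 2.228, 0.002]
ft_force: [-0.1, -0.5, 0.2]
width: 87.9
grasp_force: 0.0
```

```bash
python3 - <<'E'
from h import *
o=sensors.get_obs(); print(o['ee_pos'],R.from_rotvec(o['orientation']).as_matrix().round(3),o['qpos'])
d=cam('wrist'); cv2.imwrite('pics/w0.png',d['color']); print(d['c'],d['k1'],(d['range_z']>0).mean())
P=pts(d);h=cv2.cvtColor(d['color'],cv2.COLOR_BGR2HSV)
m=(P[...,2]>108)&(P[...,2]<145)&(h[...,0]>18)&(h[...,0]<32)&(h[...,1]>90)
print(m.sum(), np.percentile(P[m],[1,50,99],axis=0))
E
```

```text
[ 482.77667713 -295.74430985  224.47578323] [[-0.007  1.     0.002]
 [ 1.     0.007  0.   ]
 [ 0.     0.002 -1.   ]] [-5.71408883e-01  3.01846188e-01  1.73548409e+00  1.43027913e-03
  1.10306511e+00 -5.78944907e-01]
[ 481.41608776 -224.11633911  415.09023816] 0.005937575191406336 0.9959993489583333
46672 [[ 407.58585333 -364.88727667  114.48050991]
 [ 496.04373546 -270.84684077  116.54319659]
 [ 584.13378242 -187.73315353  134.59834975]]
```

View pics/w0.png

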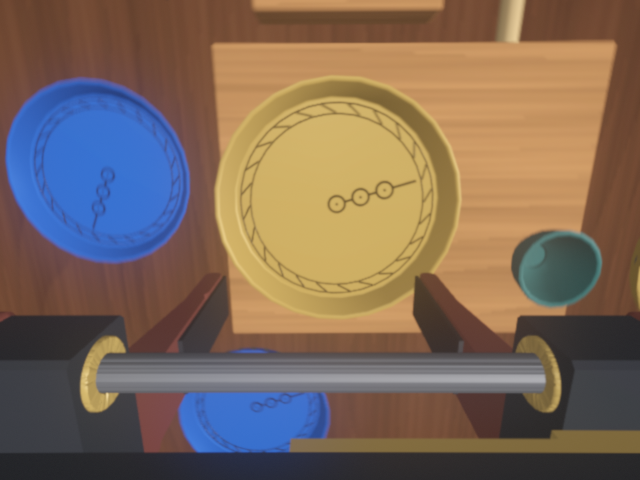

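The wrist view shows the tray rings at (337,204), (360,197) and (384,190), with the box edge near the top. The blue look-alikes sit off to the sides.

```bash
cat >> h.py <<'E'
def rings(d,zfloor,guess,rad=110):
    """dark rings on brass floor -> world points; guess = world xy of tray centre"""
    g=proj(d,[[guess[0],guess[1],zfloor]])[0]; e=proj(d,[[guess[0]+7.5,guess[1],zfloor]])[0]; r=np.hypot(*(e-g))
    im=cv2.cvtColor(d['color'],cv2.COLOR_BGR2GRAY); im=cv2.resize(im,None,fx=2,fy=2,interpolation=cv2.INTER_CUBIC)
    b=cv2.adaptiveThreshold(im,255,cv2.ADAPTIVE_THRESH_MEAN_C,cv2.THRESH_BINARY_INV,31,18)
    cn,hi=cv2.findContours(b,cv2.RETR_CCOMP,cv2.CHAIN_APPROX_NONE); out=[]
    for c,hh in zip(cn,hi[0]):
        if hh[3]<0: continue          # holes: inside of a ring
        (x,y),rr=cv2.minEnclosingCircle(c)
        if .5*2*r<rr<1.3*2*r and cv2.contourArea(c)>.55*np.pi*rr*rr:
            p=(x/2-.25,y/2-.25); w=onz(d,[p],zfloor)[0]
            if np.hypot(*(w[:2]-guess))<70: out.append((np.round(p,1),w.round(1)))
    return out
E
python3 - <<'E'
from h import *
d=cam('wrist')
print(onz(d,[[337,204],[360,197],[384,190]],116)); print(rings(d,116,[497,-277]))
# tray outline at rim z=134
h=cv2.cvtColor(d['color'],cv2.COLOR_BGR2HSV);P=pts(d)
m=((P[...,2]>128)&(P[...,0]<620)&(P[...,1]>-400)&(P[...,2]<145)&(h[...,0]>18)&(h[...,0]<32)&(h[...,1]>90))
print('rim',cv2.minEnclosingCircle(P[m][:,:2].astype(np.float32)))
for u in(225,300,450):print(onz(d,[[u,43]],112))
for n in('top','scene'):
    t=cam(n); print(n,rings(t,116,[497,-277]))
E
```

```text
[[ 494.3692585  -278.29843018  116.        ]
 [ 512.84659288 -272.36653246  116.        ]
 [ 531.94017039 -266.48767584  116.        ]]
[(array([338.7, 202.5]), array([ 495.7, -277.1,  116. ])), (array([362.6, 195.8]), array([ 514.9, -271.4,  116. ])), (array([386.8, 189.2]), array([ 534.1, -265.8,  116. ]))]
rim ((495.6584167480469, -276.8966064453125), 94.54351043701172)
[[ 409.21397436 -159.96013847  112.        ]]
[[ 464.48211044 -159.28892876  112.        ]]
[[ 575.04333866 -158.13374552  112.        ]]
top []
scene [(array([265.7, 252. ]), array([ 534.9, -263.7,  116. ])), (array([260.5, 238.8]), array([ 496.6, -275.2,  116. ]))]
```

>>> servo_tool:
  steps:
    - [[0.005,0.007,-0.012],[0,0,0],1]
    - [[0.005,0.007,-0.012],[0,0,0],1]
    - [[0.003,0.005,-0.016],[0,0,0],1]
    - [[0,0,-0.016],[0,0,0],1]
    - [[0,0,-0.016],[0,0,0],1]
    - [[0,0,-0.015],[0,0,0],1]
    - [[0,0,-0.01],[0,0,0],1]
    - [[0,0,-0.005],[0,0,0],1]

```text
t: 2.4
ee_pos: [491.5, -278.6, 119.5]
orientation: [-2.22, -2.218, 0.001]
ft_force: [-0.3, 0.1, -0.5]
width: 87.8
grasp_force: 0.0
```

>>> servo_tool:
  steps:
    - [[0.002,0.01,0],[0,0,0],1]
    - [[0.002,0.01,0],[0,0,0],1]
    - [[0.001,0.01,0],[0,0,0],1]
    - [[0,0.006,0],[0,0,0],1]
    - [[0,0.004,0],[0,0,0],1]
    - [[0,0.004,0],[0,0,0],1]
    - [[0,0.004,0],[0,0,0],1]
    - [[0,0.004,0],[0,0,0],1]

```text
t: 3.07
ee_pos: [497.9, -227.3, 122.4]
orientation: [2.221, 2.221, 0.0]
ft_force: [0.4, 0.4, -0.3]
width: 88.1
grasp_force: 0.0
```

```bash
python3 - <<'E'
from h import *
d=cam('wrist'); o=sensors.get_obs(); print(o['ee_pos'],o['ft_force'],rings(d,116,[496,-272]))
E
```

```text
[ 497.7609559  -226.71086691  122.21929751] [-0.68837871  0.36545045 -0.7336378 ] [(array([317.6, 347. ]), array([ 495.8, -277.2,  116. ])), (array([349.8, 337.5]), array([ 514.9, -270.8,  116. ])), (array([382.8, 329.2]), array([ 534.3, -265.4,  116. ]))]
```

>>> servo_tool:
  steps:
    - [[0,0.004,-0.002],[0,0,0],1]
    - [[0.0005,0.006,0],[0,0,0],1]
    - [[0.0005,0.008,0],[0,0,0],1]
    - [[0.0005,0.01,0],[0,0,0],1]
    - [[0.0005,0.01,0],[0,0,0],1]
    - [[0.0005,0.01,0],[0,0,0],1]
    - [[0.0005,0.01,0],[0,0,0],1]
    - [[0.0005,0.01,0],[0,0,0],1]

```text
t: 3.78
ee_pos: [501.4, -158.3, 120.1]
orientation: [2.221, 2.222, 0.0]
ft_force: [0.1, 0.1, 0.6]
width: 87.7
grasp_force: 0.0
```

```bash
python3 - <<'E'
from h import *
d=cam('wrist'); o=sensors.get_obs(); print(o['ee_pos'],o['ft_force'],rings(d,116,[500,-210]))
E
```

```text
[ 501.15863704 -157.01058128  120.02793638] [-0.52086026  0.91552581  0.15050259] []
```

```bash
python3 - <<'E'
from h import *
d=cam('wrist'); o=sensors.get_obs(); print(o['ee_pos'],o['ft_force'],rings(d,116,[500,-250]))
cv2.imwrite('pics/w1.png',d['color'])
P=pts(d);h=cv2.cvtColor(d['color'],cv2.COLOR_BGR2HSV)
m=((P[...,2]>128)&(P[...,0]<620)&(P[...,1]>-400)&(P[...,2]<145)&(h[...,0]>18)&(h[...,0]<32)&(h[...,1]>90))
p=P[m][:,:2]; A=np.c_[2*p,np.ones(len(p))]; s=np.linalg.lstsq(A,(p**2).sum(1),rcond=None)[0]; print('rim fit',s[:2],np.sqrt(s[2]+s[0]**2+s[1]**2),len(p))
E
```

```text
[ 501.26387142 -157.93260376  120.09248379] [1.48413602e+00 1.53901074e-01 5.81438064e-04] []
rim fit [ 496.30122749 -272.93862119] 88.73091726928837 1983
```

View pics/w1.png

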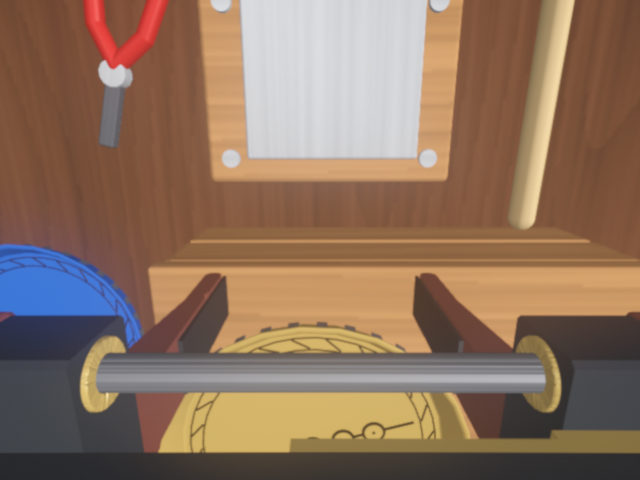

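```bash
python3 - <<'E'
from h import *
d=cam('wrist'); o=sensors.get_obs(); e=o['ee_pos']
print('tcp px',proj(d,[e+[-44,0,0],e+[44,0,0],e+[-44,0,-8],e+[-44,0,40]]), d['tool_from_camera'],d['K'][0,0])
print(onz(d,[[343,436],[373,432]],116), onz(d,[[315,325]],134))
t=cam('top'); print(rings(t,116,[500,-272]),rings(t,116,[500,-210])); s=cam('scene'); print(rings(s,116,[500,-272]))
P=pts(d); print(P[300,215],P[290,222],P[277,425],P[285,212])
cv2.imwrite('pics/s1.png',np.hstack([cv2.resize(s['color'][140:340,180:400],(400,364)),cv2.resize(t['color'][150:350,250:470],(400,364))]))
E
```

```text
tcp px [[240.87066744 273.52737766]
 [402.04193256 273.68995872]
 [243.77831503 268.49159522]
 [222.22661069 305.81017758]] [[-6.70142829e-04 -9.64230357e-01 -2.65064840e-01  7.17118364e+01]
 [ 9.99999759e-01 -6.93876142e-04 -4.09796842e-06 -5.39282717e-01]
 [-1.79970783e-04 -2.65064779e-01  9.64230590e-01 -1.90584752e+02]
 [ 0.00000000e+00  0.00000000e+00  0.00000000e+00  1.00000000e+00]] 371.540623578176
[[ 515.33535373 -270.073314    116.        ]
 [ 534.27278002 -266.9727084   116.        ]] [[ 498.01786713 -182.25684232  134.        ]]
[(array([376. , 242.1]), array([ 497.6, -277.3,  116. ])), (array([372. , 228.7]), array([ 535.2, -266.3,  116. ]))] [(array([376. , 242.1]), array([ 497.6, -277.3,  116. ])), (array([372. , 228.7]), array([ 535.2, -266.3,  116. ]))]
[(array([265.7, 252. ]), array([ 534.9, -263.7,  116. ])), (array([260.5, 238.8]), array([ 496.6, -275.2,  116. ]))]
[ 456.94514083 -152.11321519  168.32365942] [ 456.89533532 -152.57647033  156.83425255] [ 547.93901459 -147.46204451  153.81618629] [ 454.63532554 -147.49717471  163.29765642]
```

View pics/s1.png

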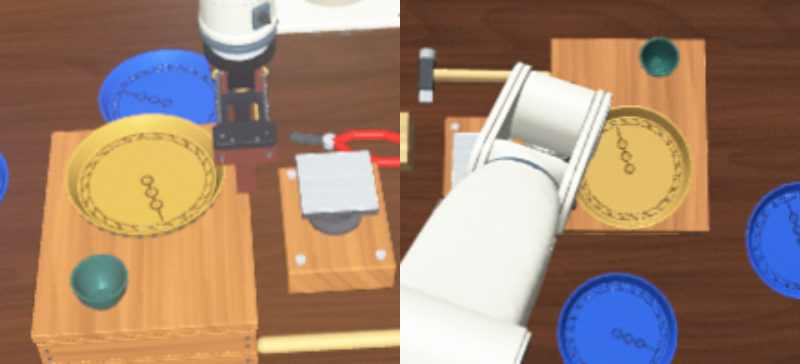

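```bash
python3 - <<'E'
from h import *
s=cam('scene'); e=sensors.get_obs()['ee_pos']; print(e,proj(s,[e+[44,0,0],e+[-44,0,0],e+[50,0,40],[e[0]+50,e[1],112]]))
P=pts(s)
for v in range(225,262,3): print(v,[tuple(P[v,u].round().astype(int)) for u in(308,312,316,320)], s['color'][v,314])
d=cam('wrist');Q=pts(d)
for v in range(262,300,4): print(v,[tuple(Q[v,u].round().astype(int)) for u in(218,425,432)])
E
```

```text
[ 501.45124394 -159.7801021   120.1289208 ] [[314.926878   251.70136387]
 [312.9481845  221.18466892]
 [314.4681089  241.39137852]
 [315.18703981 256.35425172]]
225 [(np.int64(583), np.int64(-171), np.int64(245)), (np.int64(581), np.int64(-163), np.int64(242)), (np.int64(582), np.int64(-156), np.int64(242)), (np.int64(583), np.int64(-148), np.int64(243))] [ 82  91 153]
228 [(np.int64(582), np.int64(-171), np.int64(235)), (np.int64(583), np.int64(-164), np.int64(235)), (np.int64(581), np.int64(-156), np.int64(232)), (np.int64(584), np.int64(-148), np.int64(236))] [ 81  91 152]
231 [(np.int64(479), np.int64(-172), np.int64(112)), (np.int64(559), np.int64(-164), np.int64(200)), (np.int64(558), np.int64(-156), np.int64(199)), (np.int64(559), np.int64(-148), np.int64(199))] [ 76  87 144]
234 [(np.int64(488), np.int64(-172), np.int64(112)), (np.int64(558), np.int64(-164), np.int64(190)), (np.int64(558), np.int64(-156), np.int64(190)), (np.int64(558), np.int64(-148), np.int64(189))] [ 76  89 146]
237 [(np.int64(494), np.int64(-173), np.int64(110)), (np.int64(555), np.int64(-164), np.int64(1
[... 2585 characters left out ...]
4(157)), (np.int64(546), np.int64(-149), np.int64(160)), (np.int64(549), np.int64(-149), np.int64(160))]
286 [(np.int64(457), np.int64(-150), np.int64(162)), (np.int64(547), np.int64(-151), np.int64(160)), (np.int64(548), np.int64(-149), np.int64(164))]
290 [(np.int64(457), np.int64(-151), np.int64(164)), (np.int64(545), np.int64(-151), np.int64(166)), (np.int64(547), np.int64(-149), np.int64(169))]
294 [(np.int64(457), np.int64(-153), np.int64(164)), (np.int64(545), np.int64(-152), np.int64(167)), (np.int64(546), np.int64(-150), np.int64(171))]
298 [(np.int64(457), np.int64(-155), np.int64(164)), (np.int64(545), np.int64(-154), np.int64(167)), (np.int64(546), np.int64(-151), np.int64(173))]
```

The picture and depth from two cameras show the tips at z≈149 while the reported TCP is 120. The real fingertips therefore end about 29 mm above the reported TCP, so they slid over the rim without touching it. The tray hasn't moved from (496,-277). I'll go back and descend deeper.

>>> servo_tool:
  steps:
    - [[0,-0.02,0],[0,0,0],1]
    - [[0,-0.025,0],[0,0,0],1]
    - [[-0.002,-0.025,0],[0,0,0],1]
    - [[-0.002,-0.025,0],[0,0,0],1]
    - [[0,-0.012,0],[0,0,0],1]
    - [[0,0,-0.008],[0,0,0],1]
    - [[0,0,-0.008],[0,0,0],1]
    - [[0,0,-0.006],[0,0,0],1]

```text
t: 4.8
ee_pos: [496.5, -265.4, 96.6]
orientation: [-2.22, -2.22, 0.0]
ft_force: [-0.1, 0.3, -1.4]
width: 87.7
grasp_force: 0.0
```

```bash
python3 - <<'E'
from h import *
d=cam('wrist');Q=pts(d);o=sensors.get_obs(); print(o['ee_pos'],o['ft_force'])
for u in(213,218,425,430):
    c=Q[262:290,u]; print(u,[tuple(x) for x in c[::2].round().astype(int).tolist()])
E
```

```text
[ 495.97994399 -264.77393179   95.64760125] [ 0.07320829  0.48358531 -1.41041662]
213 [(444, -253, 115), (443, -254, 115), (444, -255, 116), (444, -256, 116), (443, -257, 115), (444, -258, 116), (446, -255, 126), (448, -255, 130), (448, -255, 131), (449, -255, 134), (450, -255, 137), (450, -255, 139), (451, -255, 141), (451, -256, 142)]
218 [(446, -253, 115), (446, -254, 116), (446, -255, 115), (446, -256, 116), (446, -257, 115), (446, -258, 116), (449, -255, 127), (450, -255, 130), (450, -255, 132), (451, -255, 133), (451, -256, 135), (451, -256, 136), (452, -257, 137), (452, -257, 139)]
425 [(547, -253, 115), (547, -254, 116), (547, -255, 117), (548, -257, 114), (547, -257, 115), (548, -258, 115), (545, -256, 125), (544, -255, 129), (543, -255, 131), (542, -255, 134), (542, -255, 136), (542, -256, 137), (542, -257, 137), (541, -257, 139)]
430 [(549, -253, 116), (550, -254, 116), (550, -255, 116), (550, -256, 116), (549, -257, 117), (550, -258, 115), (546, -255, 127), (546, -255, 129), (545, -255, 132), (545, -255, 134), (544, -255, 137), (543, -255, 139), (542, -255, 141), (542, -255, 143)]
```

>>> servo_tool:
  steps:
    - [[0,0.004,-0.002],[0,0,0],1]
    - [[0,0.006,-0.002],[0,0,0],1]
    - [[0,0.006,0],[0,0,0],1]
    - [[0,0.006,0],[0,0,0],1]
    - [[0,0.006,0],[0,0,0],1]
    - [[0,0.006,0],[0,0,0],1]
    - [[0,0.006,0],[0,0,0],1]
    - [[0,0.006,0],[0,0,0],1]

```text
t: 5.52
ee_pos: [497.4, -219.9, 94.3]
orientation: [2.221, 2.221, 0.0]
ft_force: [-0.6, -2.9, 0.4]
width: 87.8
grasp_force: 1.6
```

```bash
python3 - <<'E'
from h import *
d=cam('wrist');o=sensors.get_obs(); print(o['ee_pos'],o['ft_force'],rings(d,116,[496,-270]))
E
```

```text
[ 497.25693769 -219.32159064   94.23910621] [-0.57528948 -0.1165908   0.97006087] []
```

>>> servo_tool:
  steps:
    - [[0.0005,0.006,-0.001],[0,0,0],1]
    - [[0.0005,0.008,-0.001],[0,0,0],1]
    - [[0.0005,0.009,0],[0,0,0],1]
    - [[0.0005,0.01,0],[0,0,0],1]
    - [[0.0005,0.01,0],[0,0,0],1]
    - [[0.0005,0.01,0],[0,0,0],1]
    - [[0.0005,0.01,0],[0,0,0],1]
    - [[0.0005,0.01,0],[0,0,0],1]

```text
t: 6.23
ee_pos: [503.5, -149.3, 93.6]
orientation: [2.217, 2.217, 0.001]
ft_force: [-0.6, -8.9, 7.7]
width: 87.8
grasp_force: 5.3
```

```bash
cat >>h.py <<'E'
def rim(d,lo=126,hi=142):
    P=pts(d);h=cv2.cvtColor(d['color'],cv2.COLOR_BGR2HSV)
    m=((P[...,2]>lo)&(P[...,2]<hi)&(P[...,0]<640)&(P[...,0]>360)&(P[...,1]>-420)&(P[...,1]<90)&(h[...,0]>20)&(h[...,0]<32)&(h[...,1]>110))
    p=P[m][:,:2]; s=np.array([510,-52.])
    from scipy.optimize import least_squares
    s=least_squares(lambda c:np.hypot(*(p-c).T)-92,[p[:,0].mean(),p[:,1].max()-92],loss='soft_l1').x
    return s.round(1),len(p),p.max(0).round(1)
E
python3 - <<'E'
from h import *
d=cam('wrist');o=sensors.get_obs(); print(o['ee_pos'],o['ft_force'],rim(d))
t=cam('top');print(rim(t))
s=cam('scene'); print(rim(s),rings(s,116,[502,-210]))
E
```

```text
[ 503.35119436 -147.68396179   93.50197502] [ 1.07097587 -3.83783875  6.42473893] (array([ 504.6, -207.6]), 3726, array([ 587.9, -113.6]))
(array([ 342.6, -264.3]), 71, array([ 485.7, -175.3]))
(array([ 506.5, -203.4]), 340, array([ 599.2, -116.2])) [(array([296.5, 245.8]), array([ 522.5, -198.2,  116. ])), (array([293.5, 239.2]), array([ 503.5, -204.1,  116. ]))]
```

>>> servo_tool:
  steps:
    - [[0.0005,0.008,0],[0,0,0],1]
    - [[0.0005,0.01,0],[0,0,0],1]
    - [[0.0005,0.01,0],[0,0,0],1]
    - [[0.0005,0.01,0],[0,0,0],1]
    - [[0.0005,0.01,0],[0,0,0],1]
    - [[0.0005,0.01,0],[0,0,0],1]
    - [[0.0005,0.01,0],[0,0,0],1]
    - [[0.0005,0.01,0],[0,0,0],1]

```text
t: 7.05
ee_pos: [505.4, -68.8, 92.1]
orientation: [2.221, 2.221, -0.0]
ft_force: [0.5, -4.8, 1.3]
width: 88.1
grasp_force: 2.8
```

```bash
python3 - <<'E'
from h import *
d=cam('wrist');o=sensors.get_obs(); print(o['ee_pos'],o['ft_force'],rim(d))
s=cam('scene'); print(rim(s),rings(s,115,[506,-130]))
E
```

```text
[505.27783658 -67.30215418  92.04371506] [ 0.79080485 -0.09417344  0.88611464] (array([ 506.6, -127. ]), 2685, array([590.3, -34.5]))
(array([ 508.9, -122.6]), 302, array([602.6, -36.7])) [(array([334.2, 244.5]), array([ 524.3, -117.5,  115. ])), (array([330.8, 238.2]), array([ 506. , -123.8,  115. ]))]
```

>>> servo_tool:
  steps:
    - [[0.0005,0.008,0],[0,0,0],1]
    - [[0.0005,0.01,0],[0,0,0],1]
    - [[0.0005,0.01,0],[0,0,0],1]
    - [[0.0005,0.01,0],[0,0,0],1]
    - [[0.0005,0.009,0],[0,0,0],1]
    - [[0.0005,0.007,0],[0,0,0],1]
    - [[0.0005,0.005,0],[0,0,0],1]
    - [[0.0005,0.003,0],[0,0,0],1]

```text
t: 7.82
ee_pos: [509.1, -6.9, 92.1]
orientation: [-2.22, -2.222, 0.001]
ft_force: [-0.5, -4.8, 0.8]
width: 87.3
grasp_force: 2.9
```

```bash
python3 - <<'E'
from h import *
d=cam('wrist');o=sensors.get_obs(); print(o['ee_pos'],o['ft_force'],rim(d))
s=cam('scene'); print(rim(s),rings(s,114,[510,-60]))
E
```

```text
[509.19681235  -6.63840481  92.06023803] [-1.01243761 -2.11595734  0.37299583] (array([510.5, -65.4]), 3606, array([594.4,  28.5]))
(array([512.6, -63.5]), 216, array([604.5,  22.1])) [(array([366.7, 251.2]), array([547.4, -50.5, 114. ])), (array([359. , 238.2]), array([509.7, -62.9, 114. ]))]
```

>>> servo_tool:
  steps:
    - [[0,0.004,0],[0,0,0],1]
    - [[0,0.004,0],[0,0,0],1]
    - [[0,0.002,0],[0,0,0],1]
    - [[0,0.001,0],[0,0,0],1]
    - [[0,0,0],[0,0,0],1]
    - [[0,-0.005,0],[0,0,0],1]
    - [[0,-0.01,0],[0,0,0],1]
    - [[0,-0.01,0],[0,0,0],1]

```text
t: 8.58
ee_pos: [509.2, -22.0, 92.0]
orientation: [-2.221, -2.222, -0.0]
ft_force: [-0.3, -0.8, 0.3]
width: 88.2
grasp_force: 0.0
```

>>> servo_tool:
  steps:
    - [[0,0,0.01],[0,0,0],1]
    - [[0,0,0.02],[0,0,0],1]
    - [[0,-0.01,0.03],[0,0,0],1]
    - [[0,-0.015,0.03],[0,0,0],1]
    - [[0,-0.02,0.03],[0,0,0],1]
    - [[0,-0.02,0.03],[0,0,0],1]
    - [[0,-0.01,0.015],[0,0,0],1]
    - [[0,0,0],[0,0,0],1]

```text
t: 9.25
ee_pos: [511.5, -98.9, 261.8]
orientation: [2.22, 2.214, 0.007]
ft_force: [0.6, 0.4, 0.4]
width: 88.2
grasp_force: 0.0
```

```bash
python3 - <<'E'
from h import *
d=cam('wrist');o=sensors.get_obs(); print(o['ee_pos'],o['ft_force'],rim(d),rings(d,114,[510,-52]))
s=cam('scene'); print(rim(s),rings(s,114,[510,-52]))
t=cam('top'); print(rings(t,114,[510,-52]))
cv2.imwrite('pics/w2.png',d['color'])
E
```

```text
[510.27016226 -97.7122498  259.31817987] [-1.20030431 -0.61959441 -0.05752723] (array([511.5, -54.3]), 4031, array([603.2,  39.1])) [(array([317.3, 167.3]), array([509.8, -54.6, 114. ])), (array([338.5, 160.1]), array([528.7, -48.3, 114. ])), (array([360. , 152.9]), array([547.8, -42.1, 114. ]))]
(array([512.9, -53. ]), 426, array([605.8,  40.1])) [(array([371.3, 251.3]), array([548.3, -40.7, 114. ])), (array([363.5, 238.2]), array([510.4, -53.3, 114. ]))]
[]
```

View pics/w2.png

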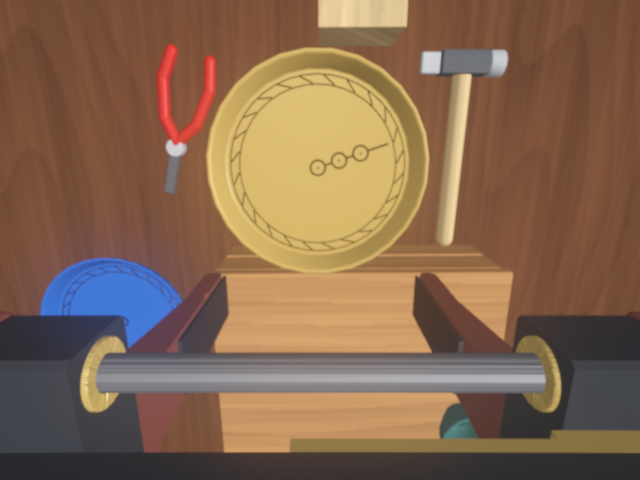

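The tray lies on the stake at (510,-54), with its rings at (317,167), (339,160) and (360,153). It is clear of the box. Next is the punch.

>>> servo_tool:
  steps:
    - [[0.006,0.028,0],[0,0,0],1]
    - [[0.006,0.028,0],[0,0,0],1]
    - [[0.006,0.028,0],[0,0,0],1]
    - [[0.006,0.028,0],[0,0,0],1]
    - [[0.006,0.028,0],[0,0,0],1]
    - [[0.006,0.028,0],[0,0,0],1]
    - [[0.006,0.028,0],[0,0,0],1]
    - [[0,0,0],[0,0,0],1]

```text
t: 10.07
ee_pos: [550.7, 104.1, 255.1]
orientation: [-2.215, -2.224, 0.002]
ft_force: [-0.4, 0.1, -0.4]
width: 88.1
grasp_force: 0.0
```

```bash
python3 - <<'E'
from h import *
d=cam('wrist');o=sensors.get_obs(); print(o['ee_pos'],R.from_rotvec(o['orientation']).as_matrix()[:,1].round(3))
P=pts(d)
m=(P[...,2]>90)&(P[...,2]<190)&(P[...,1]>50)&(P[...,1]<300)&(P[...,0]>490)&(P[...,0]<620)
k,l,st,c=cv2.connectedComponentsWithStats(m.astype(np.uint8))
for i in range(1,k):
    if st[i,4]>25:
        q=P[l==i]; top=q[q[:,2]>q[:,2].max()-6]; print(c[i].round(),st[i,4],q.min(0).round(),q.max(0).round(),'top',np.median(top,0).round(1),((top.max(0)+top.min(0))/2).round(1))
# brass flange and block at z 75..81
h=cv2.cvtColor(d['color'],cv2.COLOR_BGR2HSV)
m=(abs(P[...,2]-75)<4)&(P[...,1]>40)&(P[...,0]>480)&(P[...,0]<640)
cn=max(cv2.findContours(m.astype(np.uint8),0,2)[0],key=len); print(cv2.minAreaRect(onz(d,cn.reshape(-1,2),75)[:,:2].astype(np.float32)))
cv2.imwrite('pics/w3.png',d['color'])
E
```

```text
[550.18389473 102.1042469  255.03310725] [ 1.     0.004 -0.003]
[339.  33.] 983 [553. 241.  96.] [573. 261. 154.] top [563.3 250.9 151.8] [563.5 251.2 151.1]
[337.  70.] 136 [559. 224.  94.] [567. 232. 128.] top [563.5 228.3 126.6] [563.5 228.4 126.4]
[323. 140.] 709 [541. 162. 166.] [562. 183. 172.] top [551.7 173.1 169.8] [551.4 173.  169.1]
[335. 228.] 225 [558.  90.  91.] [569. 101. 138.] top [563.4  95.7 136.7] [563.9  94.9 135.1]
((551.5439453125, 172.76113891601562), (79.9935073852539, 209.96913146972656), 0.06689628213644028)
```

View pics/w3.png

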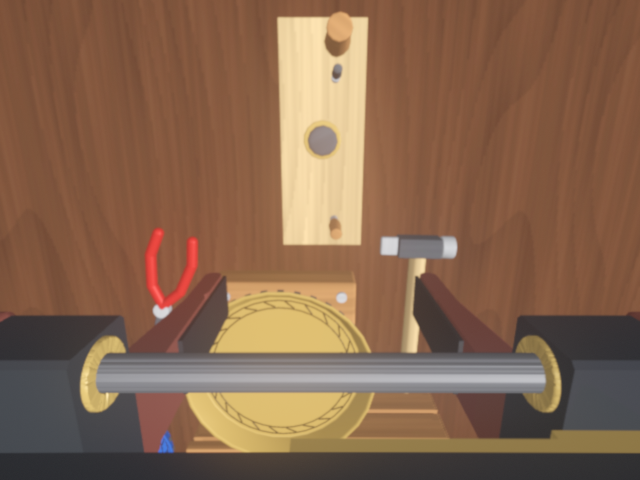

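>>> servo_tool:
  steps:
    - [[0.0005,0.024,0],[0,0,0],1]
    - [[0.0005,0.024,0],[0,0,0],1]
    - [[0,0.023,-0.01],[0,0,0],1]
    - [[0,0,-0.03],[0,0,0],1]
    - [[0,0,-0.03],[0,0,0],1]
    - [[0,0,-0.03],[0,0,0],1]
    - [[0,0,-0.02],[0,0,0],1]
    - [[0,0,0],[0,0,0],1]

```text
t: 10.78
ee_pos: [547.8, 168.7, 131.6]
orientation: [-2.218, -2.218, 0.014]
ft_force: [-0.3, -0.5, -0.5]
width: 88.0
grasp_force: 0.0
```

```bash
python3 - <<'E'
from h import *
d=cam('wrist');o=sensors.get_obs(); print(o['ee_pos'],R.from_rotvec(o['orientation']).as_matrix().round(3),o['ft_force'])
P=pts(d); print((P[200:330:6,322]).round().astype(int).tolist())
E
```

```text
[549.55065351 169.23465501 134.15846647] [[ 0.     1.    -0.007]
 [ 1.    -0.    -0.002]
 [-0.002 -0.007 -1.   ]] [-0.32904194  0.51188438  0.77271142]
[[548, 199, 75], [548, 195, 76], [548, 191, 76], [548, 188, 82], [548, 184, 81], [548, 181, 88], [548, 182, 103], [548, 181, 116], [548, 181, 127], [548, 182, 140], [548, 181, 147], [548, 183, 162], [548, 183, 168], [548, 180, 169], [548, 178, 171], [548, 175, 170], [548, 172, 170], [548, 169, 170], [548, 166, 170], [548, 114, 74], [548, 110, 76], [548, 105, 75]]
```

>>> servo_tool:
  steps:
    - [[0.001,0.002,-0.012],[0,0,0],1]
    - [[0.001,0.0015,-0.013],[0,0,0],1]
    - [[0,0,-0.013],[0,0,0],1]
    - [[0,0,-0.012],[0,0,0],1]
    - [[0,0,0],[0,0,0],1]
    - [[0,0,0],[0,0,0],-1]
    - [[0,0,0],[0,0,0],-1]
    - [[0,0,0],[0,0,0],-1]

```text
t: 11.5
ee_pos: [555.0, 174.1, 87.9]
orientation: [2.221, 2.221, 0.002]
ft_force: [-0.4, 0.1, -0.6]
width: 71.6
grasp_force: 0.0
```

>>> servo_tool:
  steps:
    - [[0,0,0],[0,0,0],-1]
    - [[0,0,0],[0,0,0],-1]
    - [[0,0,0],[0,0,0],-1]
    - [[0,0,0],[0,0,0],-1]
    - [[0,0,0],[0,0,0],-1]
    - [[0,0,0],[0,0,0],-1]
    - [[0,0,0],[0,0,0],-1]
    - [[0,0,0],[0,0,0],-1]

```text
t: 12.17
ee_pos: [554.1, 173.9, 87.0]
orientation: [-2.221, -2.221, 0.001]
ft_force: [-1.1, -0.3, 1.8]
width: 21.5
grasp_force: 30.0
```

>>> servo_tool:
  steps:
    - [[0,0,0],[0,0,0],-0.2]
    - [[0,0,0],[0,0,0],-0.2]
    - [[-0.001,0,-0.004],[0,0,0],-0.2]
    - [[-0.001,0,-0.004],[0,0,0],-0.2]
    - [[0,0,-0.002],[0,0,0],-0.2]
    - [[0,0,0],[0,0,0],-1]
    - [[0,0,0],[0,0,0],-1]
    - [[0,0,0],[0,0,0],-1]

```text
t: 12.83
ee_pos: [552.3, 173.9, 77.0]
orientation: [-2.221, -2.221, 0.0]
ft_force: [0.2, 0.8, -1.1]
width: 20.7
grasp_force: 30.0
```

>>> servo_tool:
  steps:
    - [[0,0,0],[0,0,0],-1]
    - [[0,0,0],[0,0,0],-1]
    - [[0,0,0],[0,0,0],-1]
    - [[0,0,0],[0,0,0],-1]
    - [[0,0,0],[0,0,0],-1]
    - [[0,0,0],[0,0,0],-1]
    - [[0,0,0],[0,0,0],-1]
    - [[0,0,0],[0,0,0],-1]

```text
t: 13.5
ee_pos: [552.3, 173.9, 77.1]
orientation: [-2.221, -2.221, 0.0]
ft_force: [-0.5, -0.3, -2.4]
width: 20.6
grasp_force: 30.0
```

```bash
python3 - <<'E'
from h import *
o=sensors.get_obs(); print(o['ee_pos'],o['width'],o['grasp_force'],o['ft_force'])
d=cam('wrist'); s=cam('scene'); t=cam('top'); print(rings(s,114,[510,-54]),rim(s))
cv2.imwrite('pics/g1.png',np.hstack([cv2.resize(d['color'],(400,300)),cv2.resize(s['color'][170:320,380:580],(400,300))]))
P=pts(d); print((P[200:360:8,322]).round().astype(int).tolist())
E
```

```text
[552.28181112 173.94241672  77.06003896] 20.59230651537497 30.003561973571777 [-0.4689668  -0.27616931 -2.35688245]
[(array([363.5, 238.2]), array([510.4, -53.3, 114. ]))] (array([513.3, -53.5]), 306, array([603.5,  37.8]))
[[553, 213, 75], [553, 209, 75], [553, 205, 74], [553, 201, 75], [553, 196, 75], [553, 192, 75], [553, 189, 81], [553, 185, 82], [553, 182, 86], [553, 182, 97], [553, 182, 110], [553, 182, 118], [552, 182, 125], [552, 182, 134], [552, 182, 140], [552, 182, 147], [552, 182, 153], [552, 184, 161], [552, 184, 166], [552, 183, 169]]
```

View pics/g1.png

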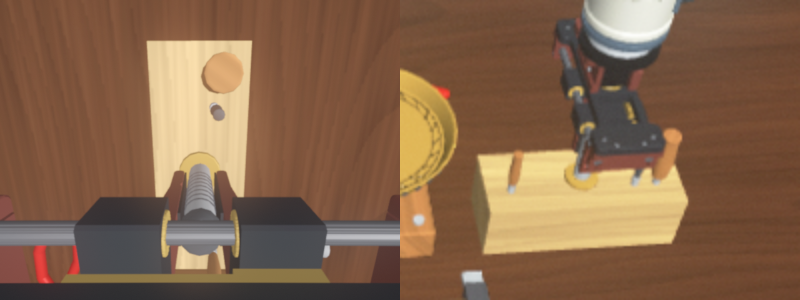

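The punch is held by its grip between the fingers, above the brass flange. I'll lift it straight up.

>>> servo_tool:
  steps:
    - [[0,0,0.008],[0,0,0],-1]
    - [[0,0,0.016],[0,0,0],-1]
    - [[0,0,0.022],[0,0,0],-1]
    - [[0,0,0.025],[0,0,0],-1]
    - [[0,0,0.025],[0,0,0],-1]
    - [[0,0,0.025],[0,0,0],-1]
    - [[0,0,0.02],[0,0,0],-1]
    - [[0,0,0.01],[0,0,0],-1]

```text
t: 14.32
ee_pos: [553.6, 174.3, 231.7]
orientation: [2.22, 2.22, 0.006]
ft_force: [0.4, 0.1, -0.7]
width: 20.3
grasp_force: 30.0
```

```bash
python3 - <<'E'
from h import *
o=sensors.get_obs(); print(o['ee_pos'],o['width'],o['grasp_force'],o['ft_force'])
d=cam('wrist'); P=pts(d); e=o['ee_pos']
for v in range(200,370,8): print(v,(P[v,322]-e).round().astype(int).tolist(),end=' ')
s=cam('scene'); print(proj(s,[e+[0,0,-62],e+[0,0,0]])); cv2.imwrite('pics/g2.png',np.hstack([cv2.resize(d['color'],(400,300)),cv2.resize(s['color'][130:280,380:580],(400,300))]))
E
```

```text
[553.60251273 174.33090091 231.65618689] 20.27959954262324 30.002808272838593 [ 0.44405676  0.07034432 -0.73854792]
200 [2, 14, -156] 208 [3, -8, -232] 216 [2, -13, -209] 224 [2, -12, -169] 232 [2, -17, -157] 240 [2, -26, -158] 248 [0, 15, 4] 256 [0, 11, 4] 264 [0, 8, 9] 272 [0, 8, 21] 280 [0, 8, 32] 288 [0, 8, 41] 296 [0, 8, 50] 304 [0, 8, 56] 312 [0, 8, 63] 320 [0, 8, 70] 328 [0, 8, 76] 336 [0, 10, 84] 344 [0, 9, 88] 352 [0, 10, 93] 360 [-1, 28, 124] 368 [-1, 27, 125] [[478.25150211 229.6456138 ]
 [484.27142083 208.32483138]]
```

View pics/g2.png

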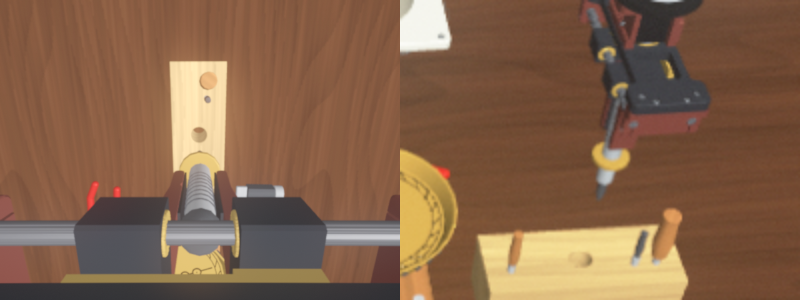

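>>> servo_tool:
  steps:
    - [[-0.003,-0.015,0],[0,0,0],-1]
    - [[-0.006,-0.03,-0.002],[0,0,0],-1]
    - [[-0.006,-0.032,-0.002],[0,0,0],-1]
    - [[-0.006,-0.032,-0.002],[0,0,0],-1]
    - [[-0.006,-0.032,-0.003],[0,0,0],-1]
    - [[-0.006,-0.032,-0.003],[0,0,0],-1]
    - [[-0.006,-0.032,-0.003],[0,0,0],-1]
    - [[-0.004,-0.02,0],[0,0,0],-1]

```text
t: 15.08
ee_pos: [506.4, -53.9, 210.7]
orientation: [-2.22, -2.218, 0.006]
ft_force: [0.2, -0.1, -1.7]
width: 20.6
grasp_force: 30.0
```

>>> servo_tool:
  steps:
    - [[0,0,0],[0,0,0],-1]
    - [[0,0,-0.005],[0,0,0],-1]
    - [[0,0,-0.006],[0,0,0],-1]
    - [[0,0,-0.006],[0,0,0],-1]
    - [[0,0,-0.005],[0,0,0],-1]
    - [[0,0,0],[0,0,0],-1]
    - [[0,0,0],[0,0,0],-1]
    - [[0,0,0],[0,0,0],-1]

```text
t: 15.75
ee_pos: [509.5, -50.6, 191.0]
orientation: [-2.22, -2.222, 0.0]
ft_force: [0.4, -0.1, -1.4]
width: 20.7
grasp_force: 30.0
```

```bash
python3 - <<'E'
from h import *
o=sensors.get_obs(); e=o['ee_pos'];print(e,R.from_rotvec(o['orientation']).as_matrix()[:,2].round(4),o['ft_force'])
d=cam('wrist'); s=cam('scene'); t=cam('top'); tip=e+[0,-1,-62]
print('tip',tip,proj(s,[tip]),rings(s,114,[510,-54]),rim(s),rings(d,114,[510,-54]))
cv2.imwrite('pics/g3.png',np.hstack([cv2.resize(d['color'],(400,300)),cv2.resize(s['color'][180:285,300:440],(400,300),interpolation=2)]))
E
```

```text
[509.4801253  -50.60478805 191.02168041] [-1.e-04  0.e+00 -1.e+00] [ 0.36375178 -0.05927268 -1.4443482 ]
tip [509.4801253  -51.60478805 129.02168041] [[364.46644134 233.21798128]] [(array([371.3, 251.3]), array([548.3, -40.7, 114. ])), (array([367.3, 244.8]), array([529.5, -47.1, 114. ]))] (array([513.1, -53.3]), 264, array([604.9,  38.2])) [(array([321.5, 241. ]), array([509.9, -54.7, 114. ])), (array([347.1, 233.3]), array([529. , -48.7, 114. ])), (array([372.8, 224.8]), array([547.9, -42.2, 114. ]))]
```

View pics/g3.png

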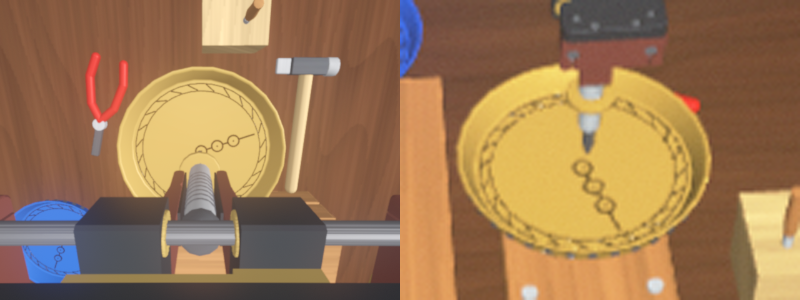

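I've now viewed 11 pictures, one over the limit, so I'll work by numbers from here. The last one shows the punch tip just above the centre ring, at about (366,232) in the scene frame. I'll measure the nose in pixels.

```bash
python3 - <<'E'
from h import *
o=sensors.get_obs(); e=o['ee_pos']; s=cam('scene'); h=cv2.cvtColor(s['color'],cv2.COLOR_BGR2HSV); P=pts(s)
for v in range(218,242,2):
    r=[u for u in range(352,382) if h[v,u,1]<90 ]
    print(v,r[:1],r[-1:],np.mean(r) if r else None,'axis pred',proj(s,[e+[0,-1,-62+max(0,(233-v)*3.6)]])[0].round(1))
E
```

```text
218 [] [] None axis pred [365.3 215.7]
220 [363] [369] 366.0 axis pred [365.1 218.1]
222 [362] [369] 365.5 axis pred [365.  220.5]
224 [363] [369] 366.0 axis pred [364.9 222.8]
226 [364] [367] 365.5 axis pred [364.8 225.2]
228 [364] [367] 365.5 axis pred [364.6 227.5]
230 [364] [366] 365.0 axis pred [364.5 229.8]
232 [365] [365] 365.0 axis pred [364.4 232. ]
234 [] [] None axis pred [364.3 233.1]
236 [] [] None axis pred [364.3 233.1]
238 [] [] None axis pred [364.3 233.1]
240 [] [] None axis pred [364.3 233.1]
```

>>> servo_tool:
  steps:
    - [[0.0005,-0.003,-0.003],[0,0,0],-1]
    - [[0,0,-0.004],[0,0,0],-1]
    - [[0,0,-0.004],[0,0,0],-1]
    - [[0,0,-0.003],[0,0,0],-1]
    - [[0,0,-0.002],[0,0,0],-1]
    - [[0,0,-0.002],[0,0,0],-1]
    - [[0,0,0],[0,0,0],-1]
    - [[0,0,0],[0,0,0],-1]

```text
t: 16.62
ee_pos: [510.0, -54.1, 173.3]
orientation: [2.221, 2.221, 0.0]
ft_force: [-1.1, -0.6, 2.2]
width: 20.5
grasp_force: 30.0
```

>>> servo_tool:
  steps:
    - [[0,0,-0.002],[0,0,0],-1]
    - [[0,0,-0.001],[0,0,0],-1]
    - [[0,0,0],[0,0,0],-1]
    - [[0,0,0],[0,0,0],-1]
    - [[0,0,0],[0,0,0],-1]
    - [[0,0,0],[0,0,0],-1]
    - [[0,0,0],[0,0,0],-1]
    - [[0,0,0],[0,0,0],-1]

```text
t: 17.28
ee_pos: [509.9, -54.1, 170.2]
orientation: [2.221, 2.221, 0.0]
ft_force: [0.4, 0.0, 4.0]
width: 20.5
grasp_force: 30.0
```

```bash
python3 - <<'E'
from h import *
o=sensors.get_obs(); e=o['ee_pos'];print(e,o['ft_force'],o['moment'])
d=cam('wrist'); s=cam('scene'); h=cv2.cvtColor(s['color'],cv2.COLOR_BGR2HSV)
print(rings(s,114,[510,-54]),rings(d,114,[510,-54]),proj(s,[e+[0,-1,-57]]))
for v in range(224,246,2):
    r=[u for u in range(352,376) if h[v,u,1]<90 ]; print(v,r[:1],r[-1:],end=' ')
E
```

```text
[509.91119734 -54.06231275 170.17001582] [0.38616311 0.03895192 4.03673016] [-0.03224233 -0.05343138 -0.07703733]
[(array([363.5, 238.5]), array([511.2, -53.3, 114. ]))] [(array([348.7, 236.1]), array([529. , -48.7, 114. ])), (array([376.6, 227. ]), array([547.9, -42.3, 114. ]))] [[362.63084273 238.34940815]]
224 [] [] 226 [] [] 228 [361] [367] 230 [361] [367] 232 [362] [366] 234 [362] [365] 236 [363] [364] 238 [] [] 240 [] [] 242 [] [] 244 [] []
```

>>> servo_tool:
  steps:
    - [[0,0,0.006],[0,0,0],-1]
    - [[0,0,0.006],[0,0,0],-1]
    - [[0.008,0.003,0],[0,0,0],-1]
    - [[0.008,0.003,0],[0,0,0],-1]
    - [[0.003,0,0],[0,0,0],-1]
    - [[0,0,0],[0,0,0],-1]
    - [[0,0,-0.004],[0,0,0],-1]
    - [[0,0,-0.003],[0,0,0],-1]

```text
t: 18.05
ee_pos: [528.6, -48.0, 174.5]
orientation: [-2.221, -2.221, 0.001]
ft_force: [0.1, -0.2, 0.4]
width: 20.6
grasp_force: 30.0
```

>>> servo_tool:
  steps:
    - [[0,0,-0.002],[0,0,0],-1]
    - [[0,0,-0.002],[0,0,0],-1]
    - [[0,0,-0.001],[0,0,0],-1]
    - [[0,0,0],[0,0,0],-1]
    - [[0,0,0],[0,0,0],-1]
    - [[0,0,0],[0,0,0],-1]
    - [[0,0,0],[0,0,0],-1]
    - [[0,0,0],[0,0,0],-1]

```text
t: 18.72
ee_pos: [529.0, -48.1, 170.3]
orientation: [2.221, 2.221, 0.0]
ft_force: [-0.2, 0.1, 3.5]
width: 20.4
grasp_force: 30.0
```

```bash
python3 - <<'E'
from h import *
o=sensors.get_obs(); e=o['ee_pos'];print(e,o['ft_force'])
d=cam('wrist'); s=cam('scene'); h=cv2.cvtColor(s['color'],cv2.COLOR_BGR2HSV)
print(rings(s,114,[510,-54]),rings(d,114,[510,-54]),proj(s,[e+[0,-1,-57]]))
for v in range(230,252,2):
    r=[u for u in range(352,378) if h[v,u,1]<90 ]; print(v,r[:1],r[-1:],end=' ')
E
```

```text
[528.97270383 -48.08647668 170.28410343] [-0.17798719  0.11779931  3.48033404]
[(array([367.2, 245. ]), array([530.2, -47.3, 114. ]))] [(array([348.3, 235.3]), array([547.8, -42.2, 114. ]))] [[366.36218835 244.84035242]]
230 [] [] 232 [] [] 234 [365] [371] 236 [364] [371] 238 [365] [370] 240 [366] [369] 242 [366] [368] 244 [367] [367] 246 [] [] 248 [] [] 250 [] []
```

>>> servo_tool:
  steps:
    - [[0,0,-0.0007],[0,0,0],-1]
    - [[0,0,0],[0,0,0],-1]
    - [[0,0,0],[0,0,0],-1]
    - [[0,0,0.006],[0,0,0],-1]
    - [[0,0,0.0065],[0,0,0],-1]
    - [[0.008,0.003,0],[0,0,0],-1]
    - [[0.008,0.003,0],[0,0,0],-1]
    - [[0.003,0,0],[0,0,0],-1]

```text
t: 19.48
ee_pos: [549.2, -41.5, 181.8]
orientation: [2.221, 2.221, 0.001]
ft_force: [0.1, 0.0, -1.4]
width: 20.3
grasp_force: 30.0
```

>>> servo_tool:
  steps:
    - [[0,0,-0.004],[0,0,0],-1]
    - [[0,0,-0.004],[0,0,0],-1]
    - [[0,0,-0.002],[0,0,0],-1]
    - [[0,0,-0.002],[0,0,0],-1]
    - [[0,0,-0.0005],[0,0,0],-1]
    - [[0,0,0],[0,0,0],-1]
    - [[0,0,0],[0,0,0],-1]
    - [[0,0,0],[0,0,0],-1]

```text
t: 20.15
ee_pos: [548.0, -42.1, 169.7]
orientation: [2.221, 2.221, 0.001]
ft_force: [0.2, 0.4, 3.7]
width: 20.7
grasp_force: 30.0
```

```bash
python3 - <<'E'
from h import *
o=sensors.get_obs(); e=o['ee_pos'];print(e,o['ft_force'])
d=cam('wrist'); s=cam('scene'); h=cv2.cvtColor(s['color'],cv2.COLOR_BGR2HSV)
print(rings(s,114,[510,-54]),rings(d,114,[510,-54]),rim(s),proj(s,[e+[0,-1,-57]]))
for v in range(236,260,2):
    r=[u for u in range(352,382) if h[v,u,1]<90 ]; print(v,r[:1],r[-1:],end=' ')
E
```

```text
[548.02891061 -42.12347693 169.73409953] [0.23026027 0.36041776 3.70094041]
[(array([371.5, 251.5]), array([548.8, -40.4, 114. ])), (array([363.5, 238. ]), array([509.8, -53.2, 114. ]))] [(array([266.2, 261.2]), array([509.8, -54.9, 114. ]))] (array([513.2, -53.3]), 203, array([602.9,  38.1])) [[370.15343178 251.66860154]]
236 [] [] 238 [] [] 240 [] [] 242 [368] [375] 244 [368] [375] 246 [370] [373] 248 [370] [372] 250 [370] [372] 252 [] [] 254 [] [] 256 [] [] 258 [] []
```

>>> servo_tool:
  steps:
    - [[0,0,-0.0007],[0,0,0],-1]
    - [[0,0,0],[0,0,0],-1]
    - [[0,0,0],[0,0,0],-1]
    - [[0,0,0.01],[0,0,0],-1]
    - [[0,0,0.02],[0,0,0],-1]
    - [[0,0.01,0.025],[0,0,0],-1]
    - [[0,0.025,0.008],[0,0,0],-1]
    - [[0,0.03,0],[0,0,0],-1]

```text
t: 20.92
ee_pos: [548.6, 22.5, 234.1]
orientation: [2.223, 2.217, 0.003]
ft_force: [1.1, 0.3, -2.9]
width: 20.5
grasp_force: 30.0
```

>>> servo_tool:
  steps:
    - [[0.001,0.03,0],[0,0,0],-1]
    - [[0.001,0.03,0],[0,0,0],-1]
    - [[0.001,0.03,0],[0,0,0],-1]
    - [[0.001,0.03,0],[0,0,0],-1]
    - [[0,0.02,0],[0,0,0],-1]
    - [[0,0.008,0],[0,0,0],-1]
    - [[0,0.003,0],[0,0,0],-1]
    - [[0,0,0],[0,0,0],-1]

```text
t: 21.58
ee_pos: [551.3, 173.7, 231.3]
orientation: [-2.22, -2.222, 0.002]
ft_force: [0.2, 0.2, -1.6]
width: 20.4
grasp_force: 30.0
```

```bash
python3 - <<'E'
from h import *
sc=cam('scene'); o=sensors.get_obs(); e=o['ee_pos'];print(e,R.from_rotvec(o['orientation']).as_matrix()[:,2].round(4),o['ft_force'])
h=cv2.cvtColor(sc['color'],cv2.COLOR_BGR2HSV); P=pts(sc)
for z in (-62,-50,-40,-20):
    p=proj(sc,[e+[0,-1,z]])[0]; v=int(round(p[1])); r=[u for u in range(int(p[0])-18,int(p[0])+19) if h[v,u,1]<110]; print(z,p.round(1),r[:1],r[-1:])
print(rings(sc,114,[510,-54]),rim(sc))
d=cam('wrist'); Q=pts(d); print([(Q[v,322]-e).round().astype(int).tolist() for v in range(248,350,12)])
E
```

```text
[551.40068232 173.1331842  231.39580456] [-1.e-03 -7.e-04 -1.e+00] [ 0.46790279  0.12793355 -1.01448552]
-62 [476.9 229. ] [478] [478]
-50 [478. 225.] [477] [482]
-40 [478.9 221.6] [478] [482]
-20 [480.9 214.8] [478] [486]
[(array([363.5, 238. ]), array([509.8, -53.2, 114. ]))] (array([513.2, -53.6]), 299, array([607.4,  39.1]))
[[0, 15, 4], [0, 8, 3], [0, 7, 19], [0, 8, 35], [0, 8, 49], [0, 8, 60], [0, 7, 68], [0, 9, 79], [0, 11, 90]]
```

>>> servo_tool:
  steps:
    - [[0.001,0.0006,-0.01],[0,0,0],-1]
    - [[0,0,-0.025],[0,0,0],-1]
    - [[0,0,-0.03],[0,0,0],-1]
    - [[0,0,-0.025],[0,0,0],-1]
    - [[0,0,-0.015],[0,0,0],-1]
    - [[0,0,0],[0,0,0],-1]
    - [[0,0,0],[0,0,0],-1]
    - [[0,0,0],[0,0,0],-1]

```text
t: 22.35
ee_pos: [553.6, 174.2, 127.4]
orientation: [2.222, 2.22, 0.002]
ft_force: [0.3, -0.1, -2.0]
width: 20.7
grasp_force: 30.0
```

>>> servo_tool:
  steps:
    - [[-0.0013,0,-0.006],[0,0,0],-1]
    - [[0,0,-0.01],[0,0,0],-1]
    - [[0,0,-0.01],[0,0,0],-1]
    - [[0,0,-0.01],[0,0,0],-1]
    - [[0,0,-0.006],[0,0,0],-1]
    - [[0,0,-0.003],[0,0,0],-1]
    - [[0,0,0],[0,0,0],-1]
    - [[0,0,0],[0,0,0],-1]

```text
t: 23.02
ee_pos: [551.5, 174.6, 81.4]
orientation: [-2.221, -2.221, 0.001]
ft_force: [-0.4, 0.6, -1.6]
width: 20.9
grasp_force: 30.0
```

>>> servo_tool:
  steps:
    - [[0.0008,-0.0007,-0.001],[0,0,0],-1]
    - [[0,0,-0.001],[0,0,0],-1]
    - [[0,0,-0.001],[0,0,0],-1]
    - [[0,0,-0.001],[0,0,0],-1]
    - [[0,0,0],[0,0,0],-1]
    - [[0,0,0],[0,0,0],-1]
    - [[0,0,0],[0,0,0],-1]
    - [[0,0,0],[0,0,0],-1]

```text
t: 23.68
ee_pos: [552.3, 173.9, 77.7]
orientation: [2.221, 2.221, 0.0]
ft_force: [-0.8, 0.4, -1.4]
width: 20.6
grasp_force: 30.0
```

Now open, then rise straight up.

>>> servo_tool:
  steps:
    - [[0,0,0],[0,0,0],-0.7]
    - [[0,0,0],[0,0,0],-0.5]
    - [[0,0,0],[0,0,0],0]
    - [[0,0,0],[0,0,0],0.5]
    - [[0,0,0],[0,0,0],1]
    - [[0,0,0],[0,0,0],1]
    - [[0,0,0],[0,0,0],1]
    - [[0,0,0],[0,0,0],1]

```text
t: 24.35
ee_pos: [552.4, 173.8, 77.7]
orientation: [2.222, 2.221, 0.0]
ft_force: [-0.5, 0.5, -0.8]
width: 58.4
grasp_force: 0.0
```

>>> servo_tool:
  steps:
    - [[0,0,0.01],[0,0,0],1]
    - [[0,0,0.02],[0,0,0],1]
    - [[0,0,0.025],[0,0,0],1]
    - [[0,0,0.03],[0,0,0],1]
    - [[0,0,0.03],[0,0,0],1]
    - [[0,0,0.03],[0,0,0],1]
    - [[0,0,0.025],[0,0,0],1]
    - [[0,0,0],[0,0,0],1]

```text
t: 25.02
ee_pos: [555.3, 174.7, 254.3]
orientation: [2.218, 2.218, 0.014]
ft_force: [0.6, 0.2, -0.0]
width: 87.7
grasp_force: 0.0
```

>>> servo_tool:
  steps:
    - [[0,-0.02,0],[0,0,0],1]
    - [[0,-0.025,0],[0,0,0],1]
    - [[0,-0.02,0],[0,0,0],1]
    - [[0,-0.01,0],[0,0,0],1]
    - [[0,0,0],[0,0,0],1]
    - [[0,0,0],[0,0,0],1]
    - [[0,0,0],[0,0,0],1]
    - [[0,0,0],[0,0,0],1]

```text
t: 25.68
ee_pos: [552.3, 99.8, 247.5]
orientation: [-2.22, -2.222, -0.0]
ft_force: [-0.0, 0.1, -0.4]
width: 87.8
grasp_force: 0.0
```

```bash
python3 - <<'E'
from h import *
d=cam('wrist');o=sensors.get_obs(); print(o['ee_pos'])
P=pts(d)
m=(P[...,2]>90)&(P[...,2]<190)&(P[...,1]>50)&(P[...,1]<300)&(P[...,0]>490)&(P[...,0]<620)
k,l,st,c=cv2.connectedComponentsWithStats(m.astype(np.uint8))
for i in range(1,k):
    if st[i,4]>25:
        q=P[l==i]; top=q[q[:,2]>q[:,2].max()-6]; print(c[i].round(),'top',np.median(top,0).round(1),((top.max(0)+top.min(0))/2).round(1))
s=cam('scene'); print(rings(s,114,[510,-54]),rim(s))
a=cv2.imread('pics/scene0.png'); df=cv2.absdiff(a,s['color']).max(2)
for n,(x0,y0,x1,y1) in dict(hammer=(325,305,430,345),pot=(215,278,252,310),pliers=(378,208,408,235),punch=(455,225,495,270)).items(): print(n,(df[y0:y1,x0:x1]>40).mean().round(3))
E
```

```text
[552.28576521  99.73134059 247.56500525]
[336.  24.] top [563.3 250.8 151.8] [563.  251.2 151.1]
[335.  63.] top [563.1 228.1 126.5] [563.5 228.4 126.5]
[320. 134.] top [551.6 172.8 169.7] [551.6 173.  169.1]
[333. 225.] top [563.4  95.7 136.6] [563.4  95.3 136.4]
[(array([371.3, 251.3]), array([548.3, -40.7, 114. ])), (array([363.5, 238. ]), array([509.8, -53.2, 114. ]))] (array([513.1, -53.4]), 309, array([604.9,  37.8]))
hammer 0.0
pot 0.0
pliers 0.773
punch 0.003
```

The punch is back at its original pose. The tray is centred and hasn't moved, and the other objects are in place except for the pliers check, which the tray and arm now block in that view. I'm handing in.

```bash
python3 -c "
from workcell import close_job
print(close_job())"
```

```text
the job is handed in; nothing more can be done
None
```

The job is handed in at about 26 s, with no verdict returned: the tray is centred on the stake to within about 3 mm by camera, all three marks were pricked in order (forces put the nose over half way in), and the punch is back upright in its hole. The pliers could not be re-checked because the view was blocked, and I viewed 11 pictures against the limit of 10.

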